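Tare the kitchen scale

TASK

The empty mixing bowl stands too far forward on the bench scale and overhangs its display: push it with the fingertips, without lifting or tipping it, back to the middle of the weighing pan. Then, with your hand off the bowl and the pan, lightly press the tare key, the wide bar-shaped key at the right-hand end of the row, fully down and let it spring back up. Leave the other keys, the pan and everything else on the counter alone, and finish with the hand well clear of the scale.

Things in the scene. Friction and masses are not known exactly. Their poses are not given: they have to be found in the camera images.
- scale: White bench scale, 305 x 240 mm, fixed. Origin on the counter under the middle of the weighing pan; its front lies to its own -x (towards the robot, turned by up to 0.3 rad). The panel there, 103 to 197 mm before the origin, slopes forward by 0.17 rad, 52 to 36 mm high: display by the pan, then a row of four dark keys, from +y to -y: round, round, square, wide bar (tare).
- pan: The scale's flat steel weighing pan, 200 mm (scale x) by 226 mm (scale y), top face 60 mm above the counter; fixed to the scale; same origin and axes as scale.
- pan_center (a point): Middle of the pan's top face, 60 mm above the counter; axes as the scale's.
- bowl: Round steel mixing bowl, open, empty, 0.3 to 0.55 kg, loose on the pan, at first 40 to 75 mm off its middle, forward over the display. Foot 120 mm across, flaring to the rim, 174 mm across and 59 mm above the pan (119 mm above the counter). Origin at the centre of its underside, z up. It slides under a push of 1.5 to 4 N and stays where it is left.
- tare_key (a joint): Travel of the tare key: 0 up, 0.005 m fully down; square to the panel (0.17 rad off vertical, so a straight-down press works). Sprung: starts to move at 1.5 N, fully down at 5 N, springs back when let go.
- tare_key_top (a point): Middle of the tare key's top face: a wide bar, 50 mm along the scale's y by 20 mm, standing 9 mm proud of the panel when up and 4 mm when down; the right-hand key seen from the robot, 173 mm in front of the pan's middle and 62 mm to its right (scale -y). 64 mm from the centre of the square key.
- power_key (a joint): Travel of the left-hand round key, 18 mm across (power): 0 up, 0.005 m down; to be left alone.
- power_key_top (a point): Middle of the top face of the left-hand round key, 18 mm across (power).
- unit_key (a joint): Travel of the second round key, 18 mm across (units): 0 up, 0.005 m down; to be left alone.
- unit_key_top (a point): Middle of the top face of the second round key, 18 mm across (units).
- hold_key (a joint): Travel of the square key, 18 mm (hold): 0 up, 0.005 m down; to be left alone.
- hold_key_top (a point): Middle of the top face of the square key, 18 mm (hold).
- spice_jar: amber glass spice jar with black cap, 48 mm across, 105 mm tall, upright; loose bystander, origin at the centre of its underside.
- oil_bottle: small yellow bottle with orange cap, 46 mm across, 135 mm tall, upright; loose bystander, origin at the centre of its underside.
- ramekin: white ceramic ramekin, 80 mm across the rim, 45 mm tall; loose bystander, origin at the centre of its underside.
- cutter: steel ring pastry cutter, 68 mm across, 45 mm tall; loose bystander, origin at the centre of its underside.
- scoop: red plastic measuring cup, 66 mm across and 36 mm tall, with a flat 80 mm handle to its own +y; loose bystander, origin at the centre of its underside.
- tub: white plastic storage tub with closed lid, 86 x 126 mm, 63 mm tall; loose bystander, origin at the centre of its underside.
- spatula: white-handled spatula, about 240 mm long, lying flat along its own x in front of the scale; loose bystander.
Things that resemble listed ones, but are neither listed nor needed, are in the scene too. What is shaped like the bowl but red is not meant.

How it is judged:
On the way, in this order (a step that is already met when the one before it is completed fails the run):
1. the bowl has been pushed to the middle of the pan and stands at rest (horizontal distance between bowl and pan_center below 0.018 m and z of bowl in the frame of scale below 0.064 m and angle between bowl's own z axis and vertical below 0.06 rad and linear speed of bowl below 0.02 m/s and contact force between the arm and bowl below 0.2 N), for 0.2 s.
2. the tare key is pressed down with the bowl in the middle and untouched (value of joint tare_key above 0.0035 m and contact force between the fingers and scale above 0.3 N and contact force between the arm and bowl below 0.2 N and horizontal distance between bowl and pan_center below 0.018 m and z of bowl in the frame of scale below 0.064 m and angle between bowl's own z axis and vertical below 0.06 rad), for 0.05 s.
At the end, for the whole second after the job is handed in: The bowl stands flat and at rest on the pan, its centre within 18 mm of the pan's middle; all keys are up again; the fingers are drawn back, the TCP at least 80 mm from the tare key (horizontal distance between bowl and pan_center below 0.018 m and z of bowl in the frame of scale between 0.056 and 0.064 m and angle between bowl's own z axis and vertical below 0.06 rad and linear speed of bowl below 0.01 m/s and value of joint each of tare_key, power_key, unit_key, hold_key below 0.001 m and distance between the grasp point and tare_key_top above 0.08 m and contact force between the arm and scale below 0.1 N); the robot touches nothing.
It fails at once if the tare key is pressed while the bowl is more than 18 mm off the middle, or while the hand touches the bowl (value of joint tare_key above 0.0025 m and (horizontal distance between bowl and pan_center above 0.018 m or contact force between the arm and bowl above 0.5 N)).
It fails at once if another key is pressed (more than 2 mm) (value of joint any of power_key, unit_key, hold_key above 0.002 m).
It fails at once if the bowl is lifted more than 10 mm off the pan, tipped more than 15 degrees, or pushed off the pan (z of bowl in the frame of scale above 0.07 m or z of bowl in the frame of scale below 0.05 m or angle between bowl's own z axis and vertical above 0.26 rad).
It fails at once if the hand presses on the weighing pan (more than 3 N), or on a key or the rest of the scale, or against the bowl, with more than 20 N (contact force between the arm and pan above 3 N or contact force between the arm and scale above 20 N or contact force between the arm and bowl above 20 N).
It fails at once if a bystander on the counter is moved more than 15 mm or lifted (distance of any of spice_jar, oil_bottle, ramekin, cutter, scoop, tub, spatula from where it was at the start of the episode above 0.015 m).
It also fails if it takes over 45 s, if anything falls off the work surface, if the arm or the gripper's body presses on something with over 40 N, if the wrist force passes 120 N, or if a joint passes its speed limit or range.

ROBOT

A 6-joint arm with a two-finger parallel gripper is mounted at the origin on the work surface. World frame = base frame: x ahead of the robot, y to its left, z up, the work surface at z = 0. Lengths are in m, angles in rad, forces in N, time in s.
With the tool pointing down it reaches from about 0.35 to 0.775 m from the base axis. Payload 5.5 kg.
Tool frame: the origin (TCP) lies between the finger pads, 19 mm behind the fingertips; this is the grasp point; z points along the fingers, y is the line along which they close (so a half turn about z gives the same grasp; the last joint's range is limited). The gripper opens to 85 mm and grips with 20 to 120 N. Pads are 22 mm wide; open, the fingers measure 114 mm over their backs; the gripper's body (76 mm by 85 mm) begins 54 mm behind the grasp point. The pads swing forward as they close: fully open they stand 13 mm farther back than shut.
Start: joints at [-1.259, 0.313, 0.046, 1.304, 0, 1.431], TCP at [0.251, -0.517, 0.25] pointing down, gripper open.
Joint ranges: [-2.76, 2.76], [-0.86, 1.69], [-1.03, 1.26], [-2.2, 2.34], [-1.47, 1.5], [-3.14, 3.14]. Speed limits (rad/s): [2.57, 2.57, 3.14, 3.14, 3.14, 3.14].

INTERFACE

Orientations are given as a unit quaternion [x, y, z, w].
In Python, from station import env gives the robot as it stands.
- The arm moves only by the tool arm_command, never from a script. Its argument "plan" is a list that holds one entry, the list of rows, each a list of 7 numbers: the opening, from 0 (shut) to 1 (fully open), then the shift along the world's x, y, z in cm, then the turn, a rotation vector about the world's x, y, z in degrees. In form: [[[hand, tx, ty, tz, wx, wy, wz], ...]]. A call has 1 to 20 rows; each row shifts and turns the commanded pose from where the row before left it; what a row does not reach is not made up. A row lasts 1/12 s, in which the tool goes at most 41.7 mm and 7.16 degrees, less where a joint would pass 70% of its speed; a pose out of reach is approached as far as the arm can. A call with a gripper value outside its range is refused whole. The fingers move at their own pace and stop on an object; "force" is the grip in N (left out, the last holds). Time passes only in rows, so rows that do not move let the fingers close. It gives the time, the measured TCP pose, the force, the opening and the grip force at its end, in the units of the state.
- env.get_state(): the state, without advancing time (a new reading comes with each control period).
- env.grab_frame(name): name is "side" or "top" or "wrist"; returns the picture (480x640x3 uint8, red, green, blue); there is no depth.
- env.camera_params(name): a dict with "intrinsics" (3x3 intrinsics, pixels), "R" (3x3) and "t" (3): a world point X has camera coordinates R X + t; the wrist camera has in their place "tool_from_camera" (4x4, takes a point from camera to tool coordinates, whose origin is the TCP and whose axes are the flange's). Camera axes: x right, y down, z forward; pixel columns grow to the right and rows downward; lengths in m; the calibration is good to about 2 mm. A picture is of the moment at which its call begins: read the wrist's pose just before it. camera_params takes no time and is no camera call.
- env.close_job(): hands the job in; it is judged then, once.
The state is a dict: "t": time; "qpos": joint angles; "dq": joint speeds; "effort": joint torques, N m; "tcp_pos": TCP position; "tcp_rot": TCP orientation; "ft_force": force on the tool from outside, world axes, zero at the start; "wrist_torque": the same for the moment, N m; "gripper_width": finger opening in m; "grip_force": force on a finger pad.
Only numpy, scipy, OpenCV 4.12 (cv2) and the standard library are available. Lean on these libraries where they do the work, as an engineer would, in place of code of your own. Each camera call takes 0.05 s, during which the arm holds its last target. There are 200 camera calls.

## Working session

There is one attempt and no reset: what is moved stays moved. The work goes in short steps, Python scripts to look and compute and a tool call to move; the robot and the scene stay as the last step left them, time stands still between calls to the robot, and variables do not carry over. Pictures are saved under pics/ and viewed, at most 10 in all, crops included, and the job is handed in when it is done.

Besides the shell and the picture viewer there is one more tool, called after "Request:" as name(argument=value, ...) on one line, values as JSON. arm_command: Moves the arm, as the interface text tells. Its arguments: {"type":"object","properties":{"plan":{"type":"array"},"force":{"type":"number"}},"required":["plan"]}

```bash
mkdir -p pics; ls; python3 - <<'E'
from station import env
import cv2,numpy as np
s=env.get_state();print(s['tcp_pos'],s['tcp_rot'],s['t'])
for n in('top','side','wrist'):
    cv2.imwrite(f'pics/{n}0.png',env.grab_frame(n)[...,::-1]);print(n,{k:np.round(v,4).tolist() for k,v in env.camera_params(n).items()})
E
```

```text
pics
[ 0.25086182 -0.51684222  0.24906301] [ 9.74591437e-01  2.23987973e-01 -7.57593492e-05 -9.56004420e-04] 0.0
top {'intrinsics': [[526.4144, 0.0, 324.8825], [0.0, 526.4144, 245.7657], [0.0, 0.0, 1.0]], 'R': [[0.0243, -0.9997, 0.0015], [-0.9968, -0.0244, -0.0763], [0.0763, 0.0004, -0.9971]], 't': [0.012, 0.4883, 1.0569]}
side {'intrinsics': [[583.6799, 0.0, 319.2241], [0.0, 583.6799, 236.8734], [0.0, 0.0, 1.0]], 'R': [[-0.7509, -0.6602, -0.0137], [-0.4381, 0.5136, -0.7377], [0.4941, -0.548, -0.675]], 't': [0.3768, 0.269, 1.1494]}
wrist {'intrinsics': [[429.0417, 0.0, 320.9482], [0.0, 429.0417, 239.1922], [0.0, 0.0, 1.0]], 'tool_from_camera': [[0.0001, -0.9554, -0.2953, 0.0754], [1.0, 0.0003, -0.0003, 0.0], [0.0004, -0.2953, 0.9554, -0.124], [0.0, 0.0, 0.0, 1.0]]}
```

View pics/top0.png

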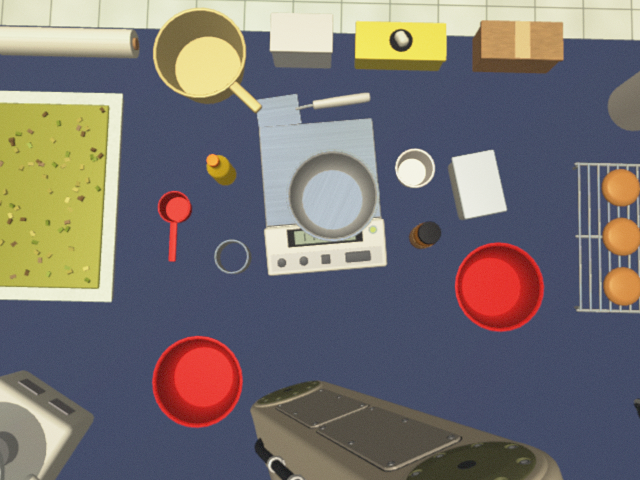

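View pics/side0.png

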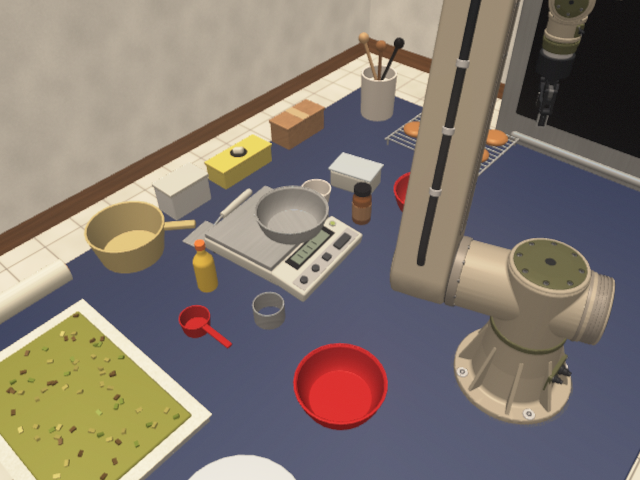

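The top view shows the scale with its panel towards the robot: keys at about (281,263), (304,261), (326,259) and tare at (357,257), and the steel bowl's rim centred near (332,195). In the side view tare is at about (343,241) and the rim centre near (292,213). I'll measure these in both views.

```bash
cat >h.py <<'E'
from station import env
import cv2,numpy as np
def ray(n,p):
    c=env.camera_params(n);K,R,t=(np.array(c[k]) for k in('intrinsics','R','t'))
    return -R.T@t, R.T@np.linalg.solve(K,[p[0],p[1],1])
def plane(n,p,z):
    o,d=ray(n,p);return o+d*(z-o[2])/d[2]
def tri(p,q):
    a,d=ray('top',p);b,e=ray('side',q)
    s=np.linalg.lstsq(np.c_[d,-e],b-a,rcond=None)[0]
    P,Q=a+d*s[0],b+e*s[1];return (P+Q)/2,np.linalg.norm(P-Q)
def keys(im,seeds,thr=95):
    m=(im.max(2)<thr).astype(np.uint8);n,l,st,c=cv2.connectedComponentsWithStats(m)
    out=[]
    for s in seeds:
        ok=[i for i in range(1,n) if 20<st[i,4]<600]
        i=min(ok,key=lambda i:np.hypot(*(c[i]-s)));out.append((c[i].round(1),st[i,4]))
    return out
E
python3 - <<'E'
from h import *
T=cv2.imread('pics/top0.png');S=cv2.imread('pics/side0.png')
kt=keys(T,[(281,263),(304,261),(326,259),(357,257)]);ks=keys(S,[(304,280),(316,268),(327,257),(343,241)])
print(kt,ks)
P=[]
for a,b in zip(kt,ks):
    X,e=tri(a[0],b[0]);Y=plane('top',a[0],.049);P.append(Y);print('key',X.round(4),round(e,4),'plane',Y.round(4))
P=np.array(P);d=P[0]-P[3];print('yaw from keys',np.arctan2(-d[0],d[1]), 'spacing',np.linalg.norm(np.diff(P,axis=0),axis=1))
big=lambda im,x,y,s:cv2.resize(im[y:y+s*3//4,x:x+s],(800,600),interpolation=cv2.INTER_CUBIC)
v=np.vstack([cv2.resize(big(T,245,90,200),(400,300)),cv2.resize(big(S,200,170,200),(400,300))])
v=np.hstack([cv2.resize(T[90:290,245:395],(400,533)),cv2.resize(S[170:320,185:385],(400,300)).copy() if 0 else cv2.copyMakeBorder(cv2.resize(S[170:320,185:385],(400,300)),0,233,0,0,cv2.BORDER_CONSTANT)])
cv2.imwrite('pics/crop.png',v)
E
```

```text
[(array([247.1, 260.9]), np.int32(71)), (array([315.3, 239.2]), np.int32(238)), (array([315.3, 239.2]), np.int32(238)), (array([315.3, 239.2]), np.int32(238))] [(array([303.4, 279.8]), np.int32(36)), (array([315.1, 268.1]), np.int32(37)), (array([326.2, 256.6]), np.int32(44)), (array([341.8, 241.1]), np.int32(127))]
key [0.433  0.1569 0.0999] 0.0414 plane [0.4518 0.1771 0.049 ]
key [ 0.4947  0.038  -0.0011] 0.0201 plane [0.4982 0.0432 0.049 ]
key [0.4814 0.0305 0.0417] 0.0431 plane [0.4982 0.0432 0.049 ]
key [0.4632 0.0213 0.0982] 0.074 plane [0.4982 0.0432 0.049 ]
yaw from keys 0.33376260802339613 spacing [0.1417398 0.        0.       ]
```

View pics/crop.png

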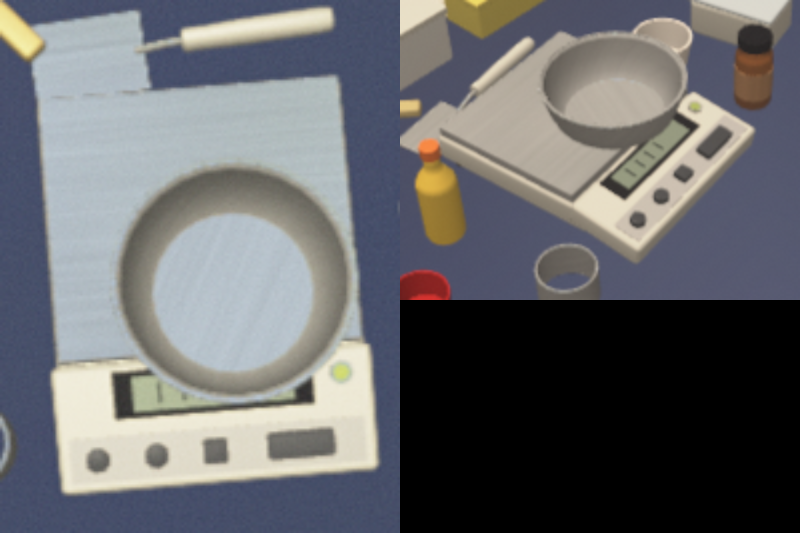

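The close-up confirms four dark keys in a row (tare far right). In the top picture the rim centre is at about (333,195.6), with pan corners near (259,126), (372,118.5), (266,227) and (381,219).

```bash
python3 - <<'E'
from h import *
T=cv2.imread('pics/top0.png');S=cv2.imread('pics/side0.png')
kt=keys(T,[(281,263),(304,261),(326,259),(357,257)],115);ks=keys(S,[(304,280),(316,268),(327,257),(343,241)])
P=[]
for a,b in zip(kt,ks):
    X,e=tri(a[0],b[0]);Y=plane('top',a[0],.049);P.append(Y);print('key',a,X.round(4),round(e,4),'plane',Y.round(4))
P=np.array(P);d=P[0]-P[3];yk=np.arctan2(-d[0],d[1]);print('yaw keys',yk,'spacing',np.linalg.norm(np.diff(P,axis=0),axis=1))
c=np.array([plane('top',p,.06) for p in[(259.3,126.4),(371.8,118.5),(266.4,226.9),(380.8,218.6)]])
print(c.round(4),'pan centre',c.mean(0),'edges',[np.linalg.norm(c[i]-c[j]).round(3) for i,j in((0,1),(2,3),(0,2),(1,3))])
v=c[0]-c[2]+c[1]-c[3];print('yaw pan',np.arctan2(v[1],v[0]))
w=c[0]-c[1]+c[2]-c[3];y=np.arctan2(-w[0],w[1]);print('yaw pan2',y)
for yy in (yk,y): print('centre from tare',P[3][:2]+np.array([[np.cos(yy),-np.sin(yy)],[np.sin(yy),np.cos(yy)]])@[.173,.062])
b=plane('top',(332.9,195.6),.119);print('bowl rim',b,'foot',plane('top',(332.4,199.9),.063),'rim tri',tri((332.9,195.6),(292,208)))
for n,p in(('jar cap',(428,233)),('oil cap',(213,160))):print(n,plane('top',p,.105 if 'jar' in n else .135))
E
```

```text
key (array([281.7, 263.4]), np.int32(31)) [0.4495 0.1094 0.0462] 0.0023 plane [0.4485 0.1085 0.049 ]
key (array([303.7, 261.6]), np.int32(30)) [0.454  0.0658 0.046 ] 0.002 plane [0.4531 0.065  0.049 ]
key (array([325.6, 258.9]), np.int32(55)) [0.46   0.022  0.0457] 0.0007 plane [0.4595 0.0218 0.049 ]
key (array([357.9, 256.4]), np.int32(201)) [ 0.4667 -0.0421  0.0448] 0.0009 plane [ 0.466  -0.0421  0.049 ]
yaw keys 0.11609811038608979 spacing [0.04369247 0.04370612 0.06422564]
[[ 0.7207  0.1607  0.06  ]
 [ 0.7424 -0.0638  0.06  ]
 [ 0.5192  0.1399  0.06  ]
 [ 0.5412 -0.0851  0.06  ]] pan centre [0.6308799  0.03791749 0.06      ] edges [np.float64(0.226), np.float64(0.226), np.float64(0.203), np.float64(0.202)]
yaw pan 0.10411963820154471
yaw pan2 0.09689536213265701
centre from tare [0.63069804 0.03952255]
centre from tare [0.63223496 0.03634589]
bowl rim [0.57442419 0.01115409 0.119     ] foot [0.57554962 0.01123268 0.063     ] rim tri (array([0.57373118, 0.01102875, 0.12183213]), np.float64(0.0005123670760140787))
jar cap [ 0.51013725 -0.16966287  0.105     ]
oil cap [0.63251308 0.23391228 0.135     ]
```

Everything agrees: pan centre is (0.631, 0.038), yaw 0.10–0.12, and the bowl is at (0.575, 0.011). The push is 62 mm at 26°, and the tool's x axis already points that way, so the open fingers can cradle the rim. I'll move above the pre-push point (0.470, -0.040).

Request:
arm_command(plan=[[[1,1.46,3.18,0,0,0,0],[1,1.46,3.18,0,0,0,0],[1,1.46,3.18,0,0,0,0],[1,1.46,3.18,0,0,0,0],[1,1.46,3.18,0,0,0,0],[1,1.46,3.18,0,0,0,0],[1,1.46,3.18,0,0,0,0],[1,1.46,3.18,0,0,0,0],[1,1.46,3.18,0,0,0,0],[1,1.46,3.18,0,0,0,0],[1,1.46,3.18,0,0,0,0],[1,1.46,3.18,0,0,0,0],[1,1.46,3.18,0,0,0,0],[1,1.46,3.18,0,0,0,0],[1,1.46,3.18,0,0,0,0],[1,0,0,0,0,0,0],[1,0,0,0,0,0,0]]])

```text
t: 1.57
tcp_pos: [0.4702, -0.0386, 0.2497]
tcp_rot: [0.974, 0.226, -0.0, -0.0]
ft_force: [-1.6, -0.8, 0.9]
gripper_width: 0.0855
grip_force: 0.0
```

```bash
python3 - <<'E'
from h import *
cv2.imwrite('pics/w1.png',env.grab_frame('wrist')[...,::-1])
E
```

```text
(no output)
```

View pics/w1.png

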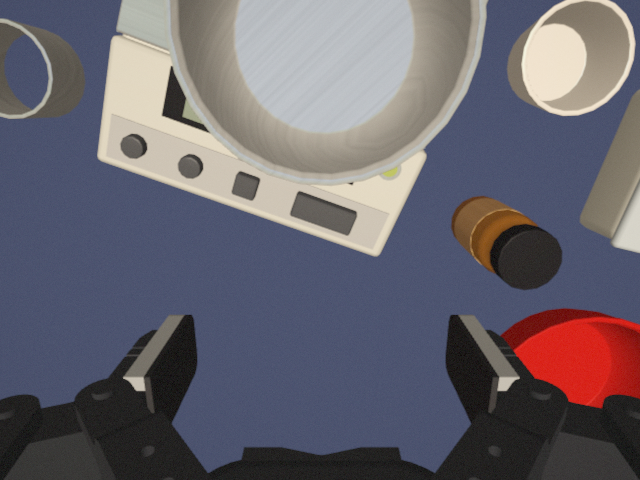

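The wrist view has the bowl centred between the open fingers (rim about x=172–485, so centre near 328 against 320) and the tare key at (323,213). Nothing lies beneath the fingers. I'll descend and start the approach.

Request:
arm_command(plan=[[[1,0,0,-3.1,0,0,0],[1,0,0,-3.1,0,0,0],[1,0,0,-3.1,0,0,0],[1,0,0,-3.1,0,0,0],[1,0,0,-3.1,0,0,0],[1,0,0,0,0,0,0],[1,0.9,0.43,0,0,0,0],[1,0.9,0.43,0,0,0,0],[1,0,0,0,0,0,0],[1,0,0,0,0,0,0]]])

```text
t: 2.45
tcp_pos: [0.4905, -0.0321, 0.0971]
tcp_rot: [0.975, 0.224, 0.002, 0.001]
ft_force: [-0.2, 0.7, 0.6]
gripper_width: 0.0853
grip_force: 0.0
```

Request:
arm_command(plan=[[[1,0.36,0.18,0,0,0,0],[1,0.36,0.18,0,0,0,0],[1,0.36,0.18,0,0,0,0],[1,0.36,0.18,0,0,0,0],[1,0.36,0.18,0,0,0,0],[1,0.36,0.18,0,0,0,0],[1,0.36,0.18,0,0,0,0],[1,0.36,0.18,0,0,0,0]]])

```text
t: 3.12
tcp_pos: [0.5169, -0.0172, 0.095]
tcp_rot: [0.975, 0.224, -0.0, 0.0]
ft_force: [-4.4, -2.3, 3.1]
gripper_width: 0.0853
grip_force: 2.5
```

Request:
arm_command(plan=[[[1,0.36,0.18,0,0,0,0],[1,0.36,0.18,0,0,0,0],[1,0.36,0.18,0,0,0,0],[1,0.36,0.18,0,0,0,0],[1,0.36,0.18,0,0,0,0],[1,0.36,0.18,0,0,0,0],[1,0.36,0.18,0,0,0,0],[1,0,0,0,0,0,0]]])

```text
t: 3.78
tcp_pos: [0.5431, -0.0043, 0.095]
tcp_rot: [0.975, 0.224, 0.001, -0.0]
ft_force: [-2.0, -1.1, 1.4]
gripper_width: 0.0855
grip_force: 1.1
```

```bash
python3 - <<'E'
from h import *
T=env.grab_frame('top')[...,::-1];S=env.grab_frame('side')[...,::-1]
v=np.hstack([cv2.resize(T[90:290,245:395],(400,533)),cv2.copyMakeBorder(cv2.resize(S[170:320,185:385],(400,300)),0,233,0,0,cv2.BORDER_CONSTANT)])
cv2.imwrite('pics/p2.png',v)
E
```

```text
(no output)
```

View pics/p2.png

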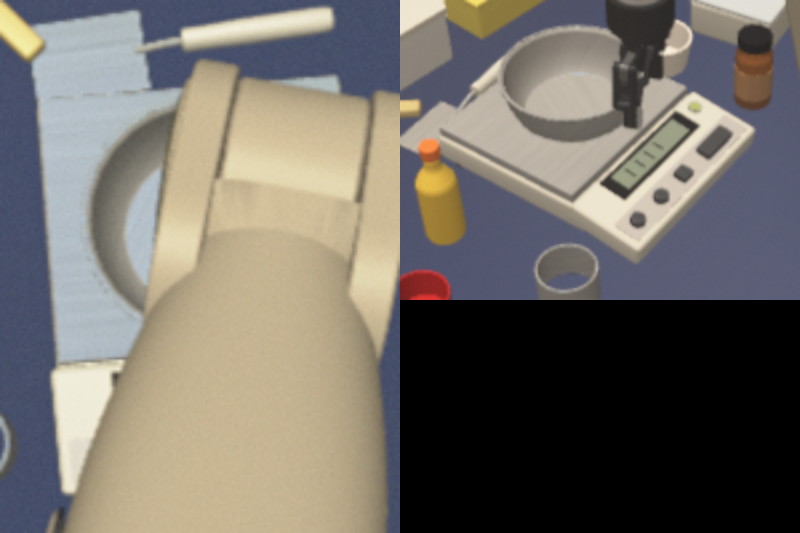

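The side view shows the bowl flat, with its rim's left edge moved from x=541 to 500 in the crop (about 20 px in the full picture). In the top view the left edge moved about 11 px, or 20 mm in y. That puts the bowl near (0.62, 0.032), so 1 cm more, then back off.

Request:
arm_command(plan=[[[1,0.35,0.17,0,0,0,0],[1,0.35,0.17,0,0,0,0],[1,0.25,0.15,0,0,0,0],[1,0,0,0,0,0,0],[1,-0.3,-0.15,0,0,0,0],[1,-0.9,-0.45,0,0,0,0],[1,-2,-1,0,0,0,0],[1,-2,-1,2,0,0,0],[1,0,0,3.5,0,0,0],[1,0,0,3.5,0,0,0],[1,0,0,3.5,0,0,0],[0,-1,-1,2,0,0,0],[0,0,0,0,0,0,0],[0,0,0,0,0,0,0]]])

```text
t: 5.05
tcp_pos: [0.4898, -0.0364, 0.2414]
tcp_rot: [0.975, 0.224, 0.002, 0.001]
ft_force: [0.8, -0.2, -1.1]
gripper_width: 0.0517
grip_force: 0.0
```

```bash
python3 - <<'E'
from h import *
s=env.get_state();print(s['tcp_pos'],s['tcp_rot'])
W=env.grab_frame('wrist')[...,::-1];S=env.grab_frame('side')[...,::-1]
cv2.imwrite('pics/s3full.png',S);cv2.imwrite('pics/w3full.png',W)
cv2.imwrite('pics/s3.png',np.hstack([cv2.resize(W,(400,300)),cv2.resize(S[170:320,185:385],(400,300))]))
E
```

```text
[ 0.48982107 -0.03641111  0.24139521] [9.74701096e-01 2.23504239e-01 1.75052157e-03 7.51238067e-04]
```

View pics/s3.png

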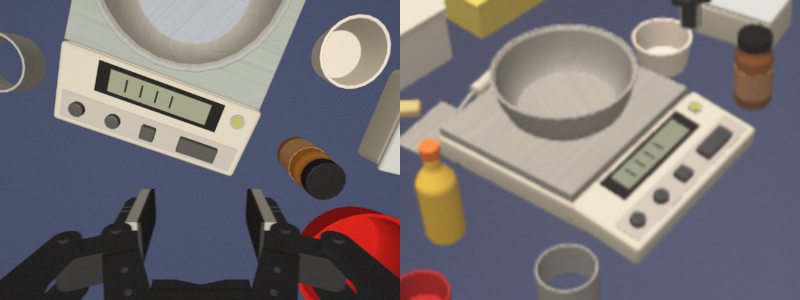

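Side view: the bowl now stands free and flat, rim about x 489–637 and y 24–110 in the crop, so its centre is at (266.5, 203.5) in the full picture. In the wrist view the tare key is at about (196,150) of the half-size picture. Next I'll compute both positions.

```bash
python3 - <<'E'
from h import *
from scipy.spatial.transform import Rotation as R
b=plane('side',(266.5,203.5),.119);b0=plane('side',(292,208),.119);print('bowl',b,'start by side',b0)
c=np.array([.631,.038]);print('off',(b[:2]-c)*1e3)
W=cv2.imread('pics/w3full.png');k=keys(W[:400],[(392,300)],110) if 0 else None
m=(W.max(2)<110).astype(np.uint8);n,l,st,ce=cv2.connectedComponentsWithStats(m)
i=min((i for i in range(1,n) if 500<st[i,4]<4000),key=lambda i:np.hypot(*(ce[i]-(392,300))));print(ce[i],st[i])
cp=env.camera_params('wrist');K=np.array(cp['intrinsics']);M=np.array(cp['tool_from_camera'])
Q=R.from_quat([.974701,.223504,.00175,.00075]).as_matrix();t=np.array([.48982,-.03641,.2414])
o=t+Q@M[:3,3];d=Q@M[:3,:3]@np.linalg.solve(K,[*ce[i],1]);print('tare',o+d*(.047-o[2])/d[2])
s=env.get_state();print(s['tcp_pos'],s['gripper_width'])
E
```

```text
bowl [0.63265112 0.03510132 0.119     ] start by side [0.57595314 0.00848522 0.119     ]
off [ 1.65111818 -2.89868479]
[463.6        242.04962406] [441 216  84  68 665]
tare [ 0.51611926 -0.14746196  0.047     ]
[ 0.48887435 -0.03579303  0.23910927] 0.035909556440600884
```

The bowl is about 3 mm off the middle. The tare key from the two fixed views is at (0.466, -0.042). I'll close the hand, go above it and come down to z 0.08.

Request:
arm_command(plan=[[[0,-1.1,-0.3,0,0,0,0],[0,-1.2,-0.3,0,0,0,0],[0,0,0,-3.0,0,0,0],[0,0,0,-3.0,0,0,0],[0,0,0,-3.0,0,0,0],[0,0,0,-3.0,0,0,0],[0,0,0,-2.0,0,0,0],[0,0,0,-1.0,0,0,0],[0,0,0,0,0,0,0],[0,0,0,0,0,0,0]]])

```text
t: 5.98
tcp_pos: [0.4647, -0.0414, 0.0887]
tcp_rot: [0.975, 0.224, -0.002, -0.001]
ft_force: [1.3, 0.1, 1.0]
gripper_width: 0.0003
grip_force: 0.0
```

```bash
python3 - <<'E'
from h import *
W=env.grab_frame('wrist')[...,::-1];S=env.grab_frame('side')[...,::-1]
cv2.imwrite('pics/s4.png',np.hstack([cv2.resize(W,(400,300)),cv2.resize(S[200:290,285:405],(400,300))]))
E
```

```text
(no output)
```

View pics/s4.png

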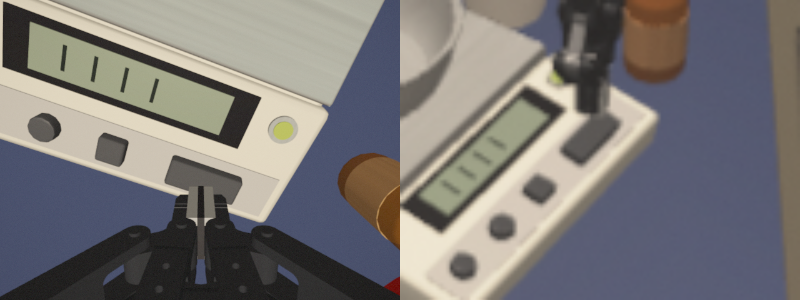

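The fingertips hang just over the middle of the tare key, well away from the square key. Now I'll press slowly.

Request:
arm_command(plan=[[[0,0.1,0,-0.6,0,0,0],[0,0,0,-0.5,0,0,0],[0,0,0,-0.4,0,0,0],[0,0,0,-0.2,0,0,0],[0,0,0,-0.2,0,0,0],[0,0,0,0,0,0,0],[0,0,0,0,0,0,0]]])

```text
t: 6.67
tcp_pos: [0.4675, -0.0418, 0.0709]
tcp_rot: [0.975, 0.224, -0.0, -0.0]
ft_force: [0.1, 0.2, 0.4]
gripper_width: -0.0003
grip_force: 0.0
```

Request:
arm_command(plan=[[[0,0,0,-0.15,0,0,0],[0,0,0,-0.15,0,0,0],[0,0,0,-0.1,0,0,0],[0,0,0,0,0,0,0]]])

```text
t: 7.0
tcp_pos: [0.4681, -0.0419, 0.0673]
tcp_rot: [0.975, 0.224, 0.001, 0.0]
ft_force: [0.7, -0.4, 3.0]
gripper_width: 0.0002
grip_force: 1.4
```

Request:
arm_command(plan=[[[0,0,0,-0.15,0,0,0],[0,0,0,-0.15,0,0,0],[0,0,0,0,0,0,0]]])

```text
t: 7.25
tcp_pos: [0.4685, -0.0419, 0.0644]
tcp_rot: [0.975, 0.224, 0.001, 0.0]
ft_force: [2.7, 1.1, 5.6]
gripper_width: -0.0001
grip_force: 2.5
```

Request:
arm_command(plan=[[[0,0,0,-0.1,0,0,0],[0,0,0,-0.05,0,0,0],[0,0,0,0,0,0,0],[0,0,0,0,0,0,0]]])

```text
t: 7.58
tcp_pos: [0.4687, -0.0419, 0.0639]
tcp_rot: [0.975, 0.224, 0.001, 0.0]
ft_force: [-0.8, 1.9, 12.2]
gripper_width: -0.0003
grip_force: 6.1
```

Force rose to 12 N with almost no further motion, so the key is bottomed. Now I'll withdraw up and back.

Request:
arm_command(plan=[[[0,0,0,0.5,0,0,0],[0,0,0,1.5,0,0,0],[0,0,0,3,0,0,0],[0,0,0,3.5,0,0,0],[0,0,0,3.5,0,0,0],[0,0,0,3.5,0,0,0],[0,0,0,3,0,0,0],[0,-1,-3.5,0,0,0,0],[0,-1,-3.5,0,0,0,0],[0,-1,-3.5,0,0,0,0],[0,-1,-3.5,0,0,0,0],[0,-1,-3.5,0,0,0,0],[0,-1,-3.5,0,0,0,0],[0,-1,-3.5,0,0,0,0],[0,0,0,0,0,0,0],[0,0,0,0,0,0,0],[0,0,0,0,0,0,0]]])

```text
t: 9.0
tcp_pos: [0.3968, -0.2863, 0.2467]
tcp_rot: [0.975, 0.224, -0.001, -0.001]
ft_force: [-0.1, -0.6, -0.4]
gripper_width: -0.0001
grip_force: 0.0
```

```bash
python3 - <<'E'
from h import *
T=env.grab_frame('top')[...,::-1];S=env.grab_frame('side')[...,::-1]
cv2.imwrite('pics/f.png',np.hstack([cv2.resize(T[90:290,245:395],(400,533)),cv2.copyMakeBorder(cv2.resize(S[170:320,185:385],(400,300)),0,233,0,0,cv2.BORDER_CONSTANT)]))
E
```

```text
(no output)
```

View pics/f.png

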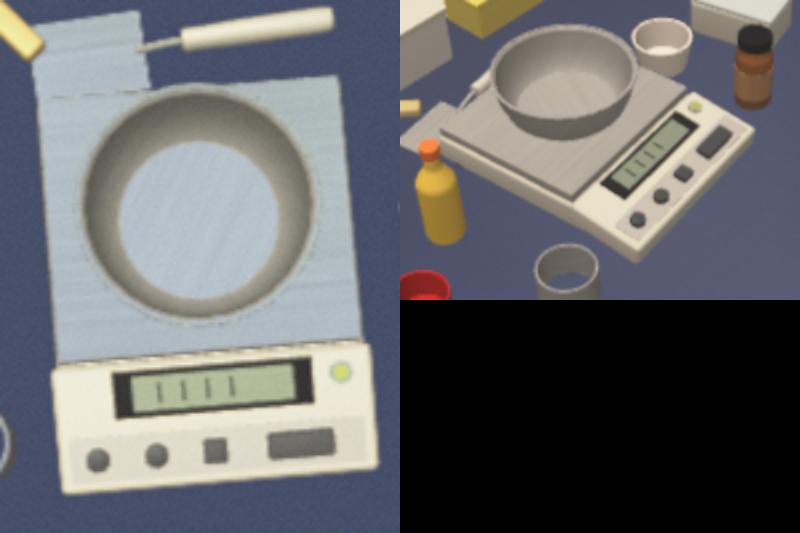

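The bowl's foot centre is at (199,219) in the top crop and the pan middle is about (199,220), so it is centred. The key is up and the hand is clear, so I'm handing in.

```bash
python3 -c "
from station import env
print(env.close_job())"
```

```text
the job is handed in; nothing more can be done
None
```

The job is handed in, with no verdict returned: the bowl is on the middle of the pan to within about 3 mm by the camera images, the tare key was pressed until it bottomed (about 12 N) and looks up again, and the hand is well clear of the scale.

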